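# Lay a control bottle on the roller mixer by way of the angled parking block

### The job

The blue-capped bottle must be rolled before use. Lift it out of the caddy by its cap, park it fully down in the leaning trough of the blue parking block and let go, then take it again round its body from the side and lay it gently on the roller mixer, lying in a groove between two neighbouring rollers with its whole length between the two white end cheeks (cap either way). Leave the other two bottles in the caddy as they are.

Things in the scene. Friction and masses are not known exactly. Their poses are not given: they have to be found in the camera images.
- bottle_blue: the bottle to move: white round reagent bottle with a blue cap and a red band on its label, 40 mm in diameter, 83 mm tall, about 75 g. Straight body from 0 to 55 mm, then a shoulder slopes in to the cap; the cap is 24 mm in diameter, from 66 to 83 mm (fingers that also squeeze the slope below 67 mm can slip off). Origin at the centre of its underside, z along its axis to the cap
- bottle_mid (a point): point on the blue-capped bottle's axis 40 mm above its underside, about the middle of its length
- bottle_black: brown bottle with a black cap, same size, stands in another pocket of the caddy; leave it there
- bottle_red: white bottle with a red cap and a green band, same size, stands in another pocket of the caddy; leave it there
- caddy: fixed grey open caddy, 163 x 57 mm outside, 52 mm high, floor 5 mm thick, with three pockets about 48 mm wide inside in a row along its x axis, 53 mm apart; cap and shoulder (upper 36 mm) of each upright bottle stand out of it. Which bottle is in which pocket varies. Origin under its centre
- parking_block: fixed blue block, base plate 110 x 80 x 10 mm, with a 48 mm long white V trough leaning 40 degrees from vertical to the block's -x side (roughly the robot's left) and an aluminium foot plate across the trough's lower end. Trough and foot are at most 37 mm wide, so fingers pass beside the 40 mm bottle. Empty block's top about 77 mm. Origin under the block, 20 mm on the -x side of the seat
- park_seat (a point): where the centre of the bottle's underside lies when fully parked, underside on the foot and cap up: 50 mm above the desk. z: axis of the parked bottle towards its cap; y: level, across the trough; x: away from the trough. Friction may keep a bottle from sliding down onto the foot by itself
- mixer: fixed white roller mixer, switched off: housing 210 (x) x 136 (y) mm, 48 mm high; four dark rubber rollers 20 mm in diameter that do not turn, along its x axis at y = -51, -17, 17, 51 mm, axes 62 mm above the desk (tops 72 mm), 172 mm long between two white end cheeks with tops at 77 mm. Knob and switch are on its -y side, roughly towards the robot; its -x end is roughly to the robot's left. Origin under its centre
- mixer_groove (a point): middle of the middle groove, 86.7 mm above the desk: height of the bottle's axis when it lies in a groove. The grooves are at y = -34, 0 and 34 mm from here; axes as the mixer's
There are look-alikes about, which are no part of the job. What is shaped like the bottle_blue but orange or turquoise is not meant.

How it is judged:
By the outcome, as a careful person would: the job done as asked, in the order asked, and still so for the second after the job is handed in, with the robot touching nothing.
It also fails if it takes over 61 s, if anything falls off the work surface, if the arm or the gripper's body presses on something with over 40 N, if the wrist force passes 120 N, or if a joint passes its speed limit or range.

### The arm

A 7-joint arm with a two-finger parallel gripper is mounted at the origin on a cart in front of the work surface, level with it; the furniture and walls round the work are solid. World frame = base frame: x ahead of the robot, y to its left, z up, the work surface at z = 0. Lengths are in m, angles in rad, forces in N, time in s.
With the tool pointing down it reaches from about 0.4 to 0.875 m from the base axis. Payload 4.4 kg.
Tool frame: the origin (TCP) lies between the finger pads; the fingertips stand 11 mm ahead of it and the grasp point (between the pads) lies 8 mm behind it; x points along the fingers, y is the direction in which the jaws open and shut, and the axes are right-handed (so a half turn about x gives the same grasp; the last joint's range is limited). The gripper opens to 85 mm and grips with 20 to 120 N. Pads are 22 mm wide; open, the fingers measure 114 mm over their backs; the gripper's body (76 mm by 85 mm) begins 54 mm behind the grasp point. The pads swing forward as they close: fully open they stand 13 mm farther back than shut.
Start: joints at [-1.411, 0.628, 0.038, 1.517, -0.027, 0.996, -0.02], TCP at [0.146, 0.634, 0.242] pointing down, gripper open.
Joint ranges: [-3.06, 3.06], [-0.37, 2.12], [-1.25, 1.32], [0.18, 2.47], [-1.1, 4.24], [0.23, 1.98], [-2.94, 2.94]. Speed limits (rad/s): [2.57, 2.57, 3.14, 3.14, 3.14, 3.14, 3.14].

### API

Orientations are given as a 3x3 rotation matrix whose columns are the frame's x, y, z axes.
In Python, from rig import sense, snapshot, job gives the robot as it stands.
- The arm moves only by the tool drive_tool, never from a script. Its arguments are lists of equal length, an entry for each row: "offset": the shift along the tool's x, y, z in mm, a list of three; "rot": the turn, a rotation vector about the tool's x, y, z in degrees, a list of three. A call has exactly 5 rows; each row is the pose to reach, as a shift and turn from the pose commanded when the call began, along the tool's axes at that moment; what a row does not reach only later rows make up. A row lasts 1/12 s, in which the tool goes at most 41.7 mm and 7.16 degrees, less where a joint would pass 70% of its speed; a pose out of reach is approached as far as the arm can. A call with a gripper value outside its range is refused whole. "grip" is the closure, from 0 (fully open) to 1 (shut), set as the call begins (left out, the last holds). The fingers move at their own pace and stop on an object; the grip force is fixed at half the most. Time passes only in rows, so rows that repeat a pose let the fingers close, or fill a call up. It gives the time, the measured TCP pose, the force and the opening at its end, in the units of the state.
- sense(): the state, without advancing time (a new reading comes with each control period).
- snapshot(name): name is "scene" or "top"; returns a dict with "image" (384x512x3 uint8, blue, green, red), "range_z" (384x512 float32, m along the optical axis (not along the pixel's ray), 0 where there is no reading), "K" (3x3 intrinsics, pixels), "R" (3x3) and "t" (3): a world point X has camera coordinates R X + t. Camera axes: x right, y down, z forward; pixel columns grow to the right and rows downward; lengths in m; the calibration is good to about 2 mm. A picture is of the moment at which its call begins.
- job.finish_job(): hands the job in, once; it reports no verdict.
The state is a dict: "time": time; "q": joint angles; "qd": joint speeds; "tau": joint torques, N m; "tool_pos": TCP position; "tool_rot": TCP orientation; "ft_force": force on the tool from outside, world axes, zero at the start; "torque": the same for the moment, N m; "grip_width": finger opening in m.
Only numpy, scipy, OpenCV 4.12 (cv2) and the standard library are available. Lean on these libraries where they do the work, as an engineer would, in place of code of your own. Each camera call takes 0.05 s, during which the arm holds its last target. There are 200 camera calls.

## Working session

There is one attempt and no reset: what is moved stays moved. The work goes in short steps, Python scripts to look and compute and a tool call to move; the robot and the scene stay as the last step left them, time stands still between calls to the robot, and variables do not carry over. Pictures are saved under pics/ and viewed, about 8 in all and at most 12, crops included, and the job is handed in when it is done.

Besides the shell and the picture viewer there is one more tool, called after ">>>" as name(argument=value, ...) on one line, values as JSON. drive_tool: Moves the arm, as the interface text tells. Its arguments: {"type":"object","properties":{"offset":{"type":"array"},"rot":{"type":"array"},"grip":{"type":"number"}},"required":["offset","rot"]}

```bash
mkdir -p pics; ls; cat > h.py <<'E'
import numpy as np,cv2,pickle
from rig import sense,snapshot,job
def world(s,u,v,z=None,d=None):
    K,R,t=s["K"],np.array(s["R"]),np.array(s["t"])
    r=np.linalg.inv(K)@np.array([u,v,1.0]); c=-R.T@t; w=R.T@r
    if d is not None: return c+w*d
    return c+w*(z-c[2])/w[2]
def cloud(s):
    K,R,t=s["K"],np.array(s["R"]),np.array(s["t"]); d=s["range_z"]
    v,u=np.mgrid[:d.shape[0],:d.shape[1]]
    P=np.stack([(u-K[0,2])/K[0,0]*d,(v-K[1,2])/K[1,1]*d,d],-1)
    W=(P-t)@R; W[d<=0]=np.nan
    return W
E
python3 - <<'E'
from h import *
for n in("scene","top"):
    s=snapshot(n); pickle.dump(s,open(n+".pkl","wb"))
    cv2.imwrite(f"pics/{n}1.png",s["image"]); print(n,np.round(s["K"],1).tolist(),np.round(-np.array(s["R"]).T@s["t"],3),np.round(np.array(s["R"])[2],2))
s=sense();print(s)
E
```

```text
pics
scene [[436.8, 0.0, 253.7], [0.0, 436.8, 195.0], [0.0, 0.0, 1.0]] [-0.414 -0.742  0.707] [ 0.67  0.59 -0.46]
top [[360.2, 0.0, 259.9], [0.0, 360.2, 190.3], [0.0, 0.0, 1.0]] [0.337 0.031 0.931] [ 0.16  0.02 -0.99]
{'time': 0.1, 'q': array([-1.41078747,  0.62929754,  0.03842805,  1.51822763, -0.02696342,
        0.99629958, -0.01999888]), 'qd': array([-8.61560365e-04, -1.34746171e-03, -1.92476922e-04, -1.50628660e-03,
       -8.39674156e-04, -7.83355484e-04,  4.01896634e-05]), 'tau': array([ 4.04028251e-03, -5.64530003e+01,  1.23082101e+00, -1.93971688e+01,
        1.12878645e-02,  5.37958796e-03,  8.86452938e-06]), 'tool_pos': array([0.14538432, 0.63299532, 0.24146519]), 'tool_rot': array([[-3.45112797e-04,  2.23859904e-01,  9.74621272e-01],
       [-1.67944441e-03,  9.74619826e-01, -2.23860167e-01],
       [-9.99998530e-01, -1.71407926e-03,  3.96064902e-05]]), 'ft_force': array([-0.21832749, -0.05649294, -0.28676015]), 'torque': array([ 0.03963319,  0.07284132, -0.01363152]), 'grip_width': 0.08579186097453805}
```

View pics/scene1.png

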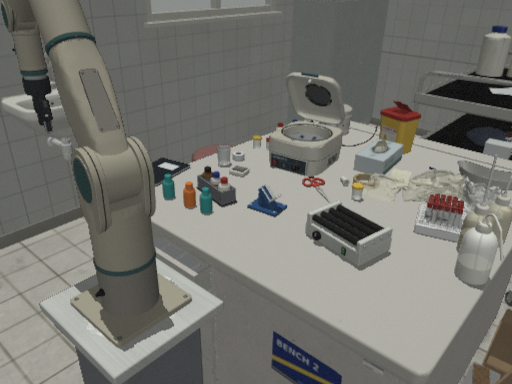

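View pics/top1.png

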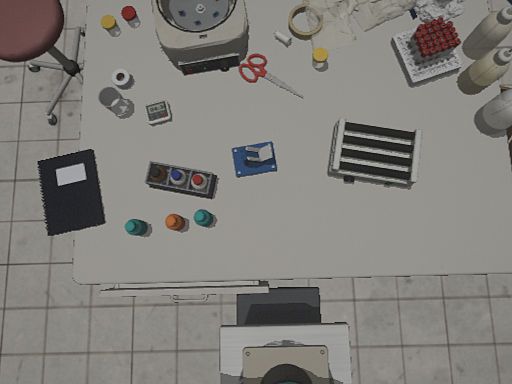

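Scene: the caddy at about (215,188) holds brown/black, blue and red caps; blue block at (267,200), mixer at (348,230). Top: blue cap at (177,175), block (255,158), mixer (375,152). Confusable: turquoise bottles top (135,227) and (203,217), orange (175,222), red cap (199,181), black cap (158,173). I choose the blue cap with white body in the caddy's middle pocket.

```bash
cat > m.py <<'E'
from h import *
s=pickle.load(open("top.pkl","rb")); W=cloud(s); im=s["image"]; hsv=cv2.cvtColor(im,cv2.COLOR_BGR2HSV)
def show(n,m):
    P=W[m&np.isfinite(W[...,2])]; print(n,m.sum(),np.round(np.median(P,0),4),np.round(P.min(0),3),np.round(P.max(0),3))
    return P
v,u=np.mgrid[:384,:512]
# caddy: blue cap
blue=cv2.inRange(hsv,(100,90,40),(130,255,255))>0
capm=blue&(u>165)&(u<190)&(v>160)&(v<188); show("cap",capm)
caps=capm&(W[...,2]>.078); uu,vv=u[caps].mean(),v[caps].mean(); print("cap px",uu,vv,world(s,uu,vv,z=.088))
z=W[...,2]
cad=(u>140)&(u<225)&(v>150)&(v<205)&(z>.03)
P=show("caddy",cad); print(cv2.minAreaRect((P[:,:2]*1000).astype(np.float32)))
Pt=W[(u>140)&(u<225)&(v>150)&(v<205)&(z>.045)&(z<.058)];print("rim",cv2.minAreaRect((Pt[:,:2]*1000).astype(np.float32)))
blk=blue&(u>225)&(u<285)&(v>135)&(v<185)
P=show("base",blk&(z<.02)); print(cv2.minAreaRect((P[:,:2]*1000).astype(np.float32)))
b=(u>225)&(u<285)&(v>135)&(v<185)&(z>.025); P=show("trough",b); print(cv2.minAreaRect((P[:,:2]*1000).astype(np.float32)))
mx=(u>315)&(u<435)&(v>105)&(v<195)&(z>.035)
P=show("mixer",mx);print(cv2.minAreaRect((P[:,:2]*1000).astype(np.float32)))
P=show("cheeks",mx&(z>.0735));print(cv2.minAreaRect((P[:,:2]*1000).astype(np.float32)))
x=mx&(z>.06)&(im.max(2)<90); n,l,st,c=cv2.connectedComponentsWithStats(x.astype(np.uint8))
for i in range(1,n):
    if st[i,4]>60: P=W[l==i];print("roller",cv2.minAreaRect((P[:,:2]*1000).astype(np.float32)),np.nanpercentile(P[:,2],95))
a=cv2.resize(im[145:205,140:285],None,fx=5,fy=5,interpolation=cv2.INTER_CUBIC); cv2.imwrite("pics/c1.png",a)
E
python3 m.py
```

```text
cap 70 [0.5203 0.2515 0.0868] [0.51  0.242 0.076] [0.531 0.263 0.09 ]
cap px 175.47826086956522 174.2173913043478 [0.51980733 0.25129568 0.088     ]
caddy 1363 [0.5155 0.2499 0.053 ] [0.475 0.171 0.03 ] [0.564 0.341 0.091]
((519.3097534179688, 255.20481872558594), (164.5384521484375, 57.21107864379883), 77.62761688232422)
rim ((519.3567504882812, 255.36024475097656), (164.2146759033203, 57.185943603515625), 77.62761688232422)
base 645 [0.5564 0.0702 0.0101] [0.527 0.007 0.001] [0.617 0.122 0.02 ]
((572.2783203125, 63.96983337402344), (78.79652404785156, 107.7824935913086), 8.150700569152832)
trough 435 [0.5727 0.0601 0.0547] [0.553 0.02  0.026] [0.593 0.097 0.078]
((573.59619140625, 57.26129150390625), (35.61365509033203, 75.93641662597656), 9.800176620483398)
mixer 4752 [ 0.5636 -0.2357  0.0684] [ 0.485 -0.349  0.035] [ 0.655 -0.123  0.081]
((564.031982421875, -235.85655212402344), (210.0238800048828, 145.0576171875), 78.68988037109375)
cheeks 776 [ 0.5691 -0.2481  0.0762] [ 0.488 -0.349  0.074] [ 0.652 -0.126  0.081]
((570.0503540039062, -237.36549377441406), (203.24960327148438, 131.48680114746094), 79.05372619628906)
roller ((566.5824584960938, -244.02969360351562), (182.28988647460938, 129.33169555664062), 79.04740905761719) 0.07375186591741542
```

```bash
python3 - <<'E'
from h import *
s=pickle.load(open("scene.pkl","rb")); 
a=cv2.resize(s["image"][155:225,190:300],None,fx=7,fy=7,interpolation=cv2.INTER_CUBIC); cv2.imwrite("pics/c2.png",a)
E
```

```text
(no output)
```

View pics/c2.png

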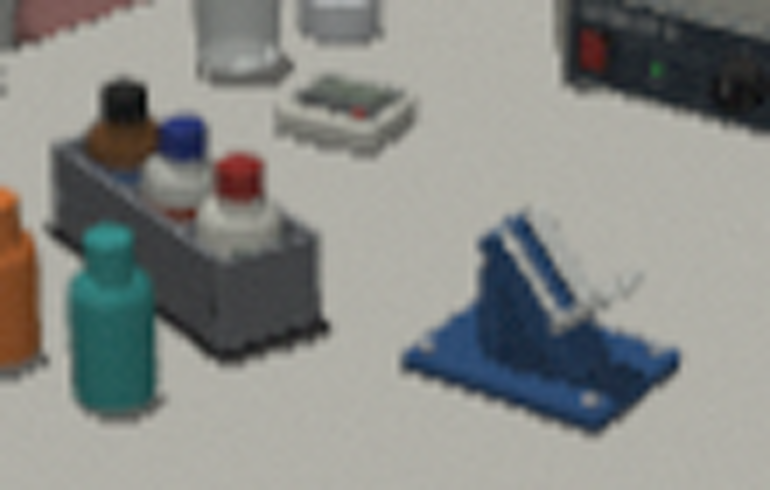

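Crop confirms the target: blue cap, white body, red band, middle pocket; trough leans to the left. Cross-check with the scene camera and plan.

```bash
cat > plan.py <<'E'
from h import *
from scipy.spatial.transform import Rotation as Ro
def plan(R0,p0,R1,p1,n):
    """print per-call final offset (mm) and rotvec (deg) in the tool axes at each call's start"""
    R0=np.array(R0);p0=np.array(p0);rv=Ro.from_matrix(R0.T@R1).as_rotvec()
    R,p=R0,p0
    for k in range(1,n+1):
        Rt=R0@Ro.from_rotvec(rv*k/n).as_matrix(); pt=p0+(np.array(p1)-p0)*k/n
        o=np.round(R.T@(pt-p)*1000,1); r=np.round(np.degrees(Ro.from_matrix(R.T@Rt).as_rotvec()),1)
        print("off",o.tolist(),"rot",r.tolist(),"->",np.round(pt,3))
        p=p+R@o/1000; R=R@Ro.from_rotvec(np.radians(r)).as_matrix()
    return R,p
def frame(x,y):
    x=np.array(x,float);x/=np.linalg.norm(x);y=np.array(y,float);y-=x*(x@y);y/=np.linalg.norm(y)
    return np.stack([x,y,np.cross(x,y)],1)
def dirz(a): a=np.radians(a); return np.array([np.cos(a),np.sin(a),0])
Rcap=frame([0,0,-1],dirz(-12.4))
E
python3 - <<'E'
from plan import *
s=pickle.load(open("scene.pkl","rb")); hsv=cv2.cvtColor(s["image"],cv2.COLOR_BGR2HSV)
v,u=np.mgrid[:384,:512]
m=(cv2.inRange(hsv,(105,90,40),(130,255,255))>0)&(u>209)&(u<224)&(v>168)&(v<182)
print(m.sum(),u[m].mean(),v[m].mean(),world(s,u[m].mean(),v[m].mean(),z=.0795))
W=cloud(s);blk=(cv2.inRange(hsv,(100,90,40),(130,255,255))>0)&(u>240)&(u<295)&(v>180)&(v<220)&(W[...,2]<.02)
P=W[blk];print(cv2.minAreaRect((P[:,:2]*1000).astype(np.float32)))
# mixer profile from top depth: roller tops
t=pickle.load(open("top.pkl","rb"));W=cloud(t)
mx=-dirz(79);my=dirz(79-90);c=np.array([.570,-.2374,0])
D=W.reshape(-1,3)-c;D=D[np.isfinite(D[:,2])];a=D@mx;b=D@my
k=(abs(a)<.07)&(abs(b)<.075)
for e in np.arange(-.072,.072,.004):
    q=k&(b>=e)&(b<e+.004); print(round(e+.002,3),np.round(np.median(D[q,2]),4),end="; ")
print()
k=(abs(b)<.06)&(abs(a)<.11)&(D[:,2]>.0735); print("cheek a",np.round(np.histogram(a[k],bins=np.arange(-.11,.111,.005))[0]))
S=sense();plan(S["tool_rot"],S["tool_pos"],Rcap,[.520,.2515,.16],3)
E
```

```text
32 215.625 174.34375 [0.51759763 0.25029506 0.0795    ]
((570.6290283203125, 61.73306655883789), (84.74888610839844, 107.90021514892578), 7.20542049407959)
-0.07 0.0013; -0.066 0.0358; -0.062 0.0486; -0.058 0.0648; -0.054 0.071; -0.05 0.0717; -0.046 0.0708; -0.042 0.0679; -0.038 0.0491; -0.034 0.0481; -0.03 0.0476; -0.026 0.0603; -0.022 0.0688; -0.018 0.0721; -0.014 0.0717; -0.01 0.0695; -0.006 0.0665; -0.002 0.0487; 0.002 0.0478; 0.006 0.0486; 0.01 0.0648; 0.014 0.0709; 0.018 0.0717; 0.022 0.071; 0.026 0.0685; 0.03 nan; 0.034 0.0483; 0.038 0.0481; 0.042 0.0619; 0.046 0.0682; 0.05 0.0715; 0.054 0.0716; 0.058 0.0694; 0.062 0.0667; 0.066 nan; 0.07 nan; 
cheek a [  0  25 102  93  67   3   3   1   3   4   3   4   5   2   3   5   5   6
   3   5   6   4   3   3   9   5   1   3   3   3   0   5   4   2   3   4
   4   4   3  87 102  98  18   0]
off [27.3, -95.9, 150.2] rot [29.8, 0.0, 0.0] -> [0.27  0.506 0.214]
off [27.4, -8.7, 178.0] rot [29.8, 0.1, 0.0] -> [0.395 0.379 0.187]
off [27.0, 81.0, 158.8] rot [29.9, 0.0, 0.1] -> [0.52  0.252 0.16 ]
  return _methods._mean(a, axis=axis, dtype=dtype,
  ret = ret.dtype.type(ret / rcount)
```

>>> drive_tool(offset=[[5,-19,30],[11,-38,60],[16,-58,90],[22,-77,120],[27,-96,150]], rot=[[6,0,0],[12,0,0],[18,0,0],[24,0,0],[30,0,0]], grip=0)

```text
time: 0.52
tool_pos: [0.2709, 0.5047, 0.2147]
tool_rot: [[-0.0, 0.685, 0.729], [-0.001, 0.729, -0.685], [-1.0, -0.001, 0.0]]
ft_force: [-0.1, 0.2, 0.2]
grip_width: 0.0858
```

>>> drive_tool(offset=[[5,-2,36],[11,-3,71],[16,-5,107],[22,-7,142],[27,-9,178]], rot=[[6,0,0],[12,0,0],[18,0,0],[24,0,0],[30,0,0]])

```text
time: 0.93
tool_pos: [0.3949, 0.3772, 0.1878]
tool_rot: [[-0.001, 0.957, 0.289], [-0.0, 0.289, -0.957], [-1.0, -0.001, 0.0]]
ft_force: [0.5, 0.6, -0.1]
grip_width: 0.0857
```

>>> drive_tool(offset=[[5,16,32],[11,32,64],[16,49,95],[22,65,127],[27,81,159]], rot=[[6,0,0],[12,0,0],[18,0,0],[24,0,0],[30,0,0]])

```text
time: 1.35
tool_pos: [0.5191, 0.249, 0.1607]
tool_rot: [[-0.001, 0.974, -0.229], [-0.0, -0.229, -0.974], [-1.0, -0.001, 0.0]]
ft_force: [1.5, 1.1, -0.2]
grip_width: 0.0854
```

```bash
python3 - <<'E'
from plan import *
S=sense();print(S["time"],np.round(S["q"],2),np.round(S["tool_pos"],4),S["ft_force"],S["grip_width"])
plan(S["tool_rot"],S["tool_pos"],Rcap,[.520,.2515,.084],1)
s=snapshot("scene");cv2.imwrite("pics/s2.png",cv2.resize(s["image"][100:230,140:310],None,fx=4,fy=4,interpolation=cv2.INTER_CUBIC))
E
```

```text
1.35 [-0.76  0.66  0.42  1.82 -0.38  0.74 -0.37] [0.5191 0.249  0.1607] [ 1.46474856  1.13509975 -0.22634522] 0.08543834676687044
off [76.7, 0.3, -2.7] rot [-0.8, 0.0, 0.0] -> [0.52  0.252 0.084]
```

View pics/s2.png

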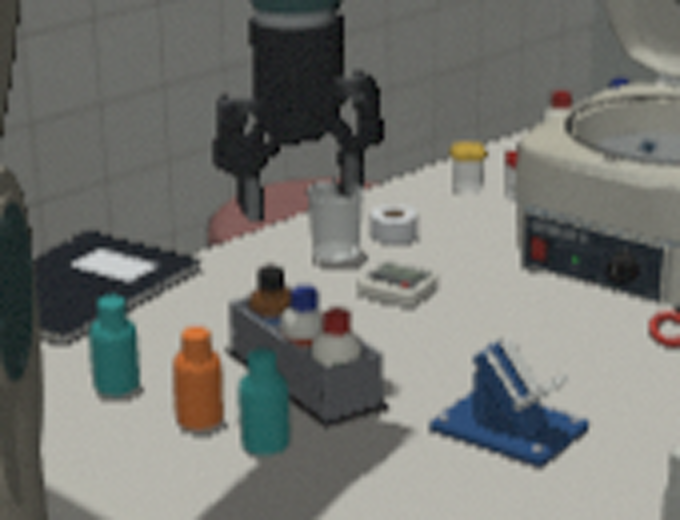

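Gripper open above the caddy (crop 300,150), blue cap beneath at (305,297). Descending and closing on the cap.

>>> drive_tool(offset=[[20,0,-1],[40,0,-2],[60,0,-2],[70,0,-2],[76.5,0,-2]], rot=[[0,0,0],[0,0,0],[0,0,0],[0,0,0],[0,0,0]])

```text
time: 1.82
tool_pos: [0.5179, 0.252, 0.0833]
tool_rot: [[-0.002, 0.975, -0.223], [-0.001, -0.223, -0.975], [-1.0, -0.002, 0.002]]
ft_force: [0.4, -0.1, 0.1]
grip_width: 0.0855
```

>>> drive_tool(offset=[[0,0,0],[0,0,0],[0,0,0],[0,0,0],[0,0,0]], rot=[[0,0,0],[0,0,0],[0,0,0],[0,0,0],[0,0,0]], grip=1)

```text
time: 2.23
tool_pos: [0.5194, 0.2525, 0.0857]
tool_rot: [[0.001, 0.975, -0.224], [0.001, -0.224, -0.975], [-1.0, 0.001, -0.001]]
ft_force: [0.3, 0.1, 0.5]
grip_width: 0.0257
```

>>> drive_tool(offset=[[0,0,0],[0,0,0],[0,0,0],[0,0,0],[0,0,0]], rot=[[0,0,0],[0,0,0],[0,0,0],[0,0,0],[0,0,0]])

```text
time: 2.65
tool_pos: [0.5196, 0.2525, 0.0858]
tool_rot: [[0.002, 0.975, -0.224], [0.001, -0.224, -0.975], [-1.0, 0.001, -0.001]]
ft_force: [0.0, 0.2, 5.5]
grip_width: 0.0216
```

>>> drive_tool(offset=[[-5,0,0],[-10,0,0],[-15,0,0],[-20,0,0],[-25,0,0]], rot=[[0,0,0],[0,0,0],[0,0,0],[0,0,0],[0,0,0]])

```text
time: 3.07
tool_pos: [0.5189, 0.2523, 0.1103]
tool_rot: [[0.0, 0.975, -0.224], [0.0, -0.224, -0.975], [-1.0, 0.0, -0.0]]
ft_force: [-0.3, 0.0, -1.5]
grip_width: 0.0211
```

>>> drive_tool(offset=[[-5,0,0],[-10,0,0],[-20,0,0],[-30,0,0],[-40,0,0]], rot=[[0,0,0],[0,0,0],[0,0,0],[0,0,0],[0,0,0]])

```text
time: 3.48
tool_pos: [0.519, 0.2522, 0.1509]
tool_rot: [[0.0, 0.975, -0.224], [0.0, -0.224, -0.975], [-1.0, 0.0, -0.0]]
ft_force: [0.0, -0.7, -1.6]
grip_width: 0.0216
```

```bash
python3 - <<'E'
from plan import *
S=sense();print(S["time"],np.round(S["tool_pos"],4),S["ft_force"],S["grip_width"])
s=snapshot("scene");cv2.imwrite("pics/s3.png",cv2.resize(s["image"][120:220,170:260],None,fx=6,fy=6,interpolation=cv2.INTER_CUBIC))
E
```

```text
3.4833 [0.519  0.2522 0.1509] [ 0.01576572 -0.66814235 -1.57791515] 0.02163824028536601
```

View pics/s3.png

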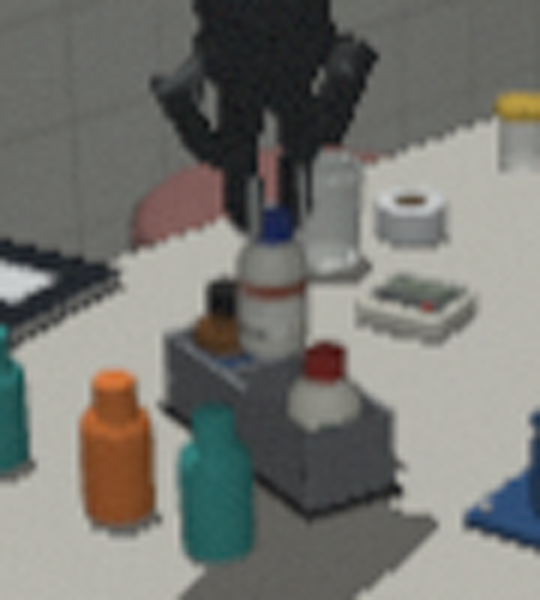

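Bottle is out, held by cap (crop 275,225), upright, red band visible. Next, plan to the parking trough.

```bash
cat >> plan.py <<'E'
yb=dirz(8.3); xb=np.array([yb[1],-yb[0],0]); Z=np.array([0,0,1.])
seat=np.array([.5722,.0636,0])+.02*xb+.05*Z
c4,s4=np.cos(np.radians(40)),np.sin(np.radians(40))
ax=-s4*xb+c4*Z; sx=c4*xb+s4*Z
Rpark=frame(-ax,yb); Rside=frame(-sx,yb)
E
python3 - <<'E'
from plan import *
S=sense();L=.081
print(seat,ax,sx)
R,p=plan(S["tool_rot"],S["tool_pos"],S["tool_rot"],S["tool_pos"]+.06*Z,1)
R,p=plan(R,p,Rpark,seat+(L+.06)*ax+.010*sx,3)
R,p=plan(R,p,Rpark,seat+(L+.012)*ax+.004*sx,1)
E
```

```text
[0.57508712 0.04380948 0.05      ] [-0.09279038  0.63605492  0.76604444] [ 0.11058327 -0.75802073  0.64278761]
off [-60.0, 0.2, -0.1] rot [0.0, 0.0, 0.0] -> [0.52  0.253 0.213]
off [16.1, 23.3, 38.0] rot [-6.8, -13.2, 2.4] -> [0.535 0.21  0.197]
off [25.5, 18.1, 35.6] rot [-6.8, -13.2, 2.4] -> [0.549 0.168 0.181]
off [33.9, 12.8, 30.6] rot [-6.8, -13.2, 2.4] -> [0.563 0.126 0.164]
off [48.0, 0.1, -5.9] rot [-0.0, -0.0, 0.0] -> [0.567 0.1   0.124]
```

>>> drive_tool(offset=[[-12,0,0],[-24,0,0],[-36,0,0],[-48,0,0],[-60,0,0]], rot=[[0,0,0],[0,0,0],[0,0,0],[0,0,0],[0,0,0]])

```text
time: 3.95
tool_pos: [0.5189, 0.2522, 0.2108]
tool_rot: [[0.0, 0.975, -0.224], [0.0, -0.224, -0.975], [-1.0, 0.0, -0.0]]
ft_force: [0.1, 0.7, -1.6]
grip_width: 0.0217
```

>>> drive_tool(offset=[[3,5,8],[6,9,15],[10,14,23],[13,19,30],[16,23.3,38]], rot=[[-1.4,-2.6,0.5],[-2.7,-5.3,1],[-4.1,-7.9,1.4],[-5.4,-10.6,1.9],[-6.8,-13.2,2.4]])

```text
time: 4.37
tool_pos: [0.5336, 0.21, 0.1942]
tool_rot: [[0.004, 0.994, -0.106], [-0.233, -0.102, -0.967], [-0.972, 0.029, 0.232]]
ft_force: [0.5, -0.0, -0.8]
grip_width: 0.0215
```

>>> drive_tool(offset=[[5,4,7],[10,7,14],[15,11,21],[20,15,28],[25.5,18,35.6]], rot=[[-1.4,-2.6,0.5],[-2.7,-5.3,1],[-4.1,-7.9,1.4],[-5.4,-10.6,1.9],[-6.8,-13.2,2.4]])

```text
time: 4.78
tool_pos: [0.5479, 0.1681, 0.178]
tool_rot: [[0.035, 0.999, 0.009], [-0.45, 0.024, -0.893], [-0.892, 0.028, 0.451]]
ft_force: [0.2, 0.1, -1.0]
grip_width: 0.0219
```

>>> drive_tool(offset=[[7,3,6],[14,5,12],[20,8,18],[27,10,24],[34,13,30.6]], rot=[[-1.4,-2.6,0.5],[-2.7,-5.3,1],[-4.1,-7.9,1.4],[-5.4,-10.6,1.9],[-6.8,-13.2,2.4]])

```text
time: 5.2
tool_pos: [0.562, 0.1261, 0.1614]
tool_rot: [[0.091, 0.989, 0.113], [-0.637, 0.146, -0.757], [-0.765, -0.003, 0.644]]
ft_force: [0.3, -0.0, -1.2]
grip_width: 0.0219
```

```bash
python3 - <<'E'
from plan import *
S=sense();L=.081;print(S["time"],np.round(S["tool_pos"],4),S["ft_force"],S["grip_width"],np.round(S["q"],2))
R,p=plan(S["tool_rot"],S["tool_pos"],Rpark,seat+(L+.012)*ax+.004*sx,1)
s=snapshot("scene");cv2.imwrite("pics/s4.png",cv2.resize(s["image"][130:230,190:310],None,fx=6,fy=6,interpolation=cv2.INTER_CUBIC))
t=snapshot("top");cv2.imwrite("pics/t4.png",cv2.resize(t["image"][100:210,130:290],None,fx=5,fy=5,interpolation=cv2.INTER_CUBIC))
E
```

```text
5.2 [0.562  0.1261 0.1614] [ 2.68606781e-01 -9.73417670e-04 -1.16163167e+00] 0.021856902949801197 [-1.01  0.92  0.69  1.71  0.16  0.9  -0.44]
off [45.9, 1.1, -3.9] rot [0.2, 0.1, 0.1] -> [0.567 0.1   0.124]
```

View pics/s4.png

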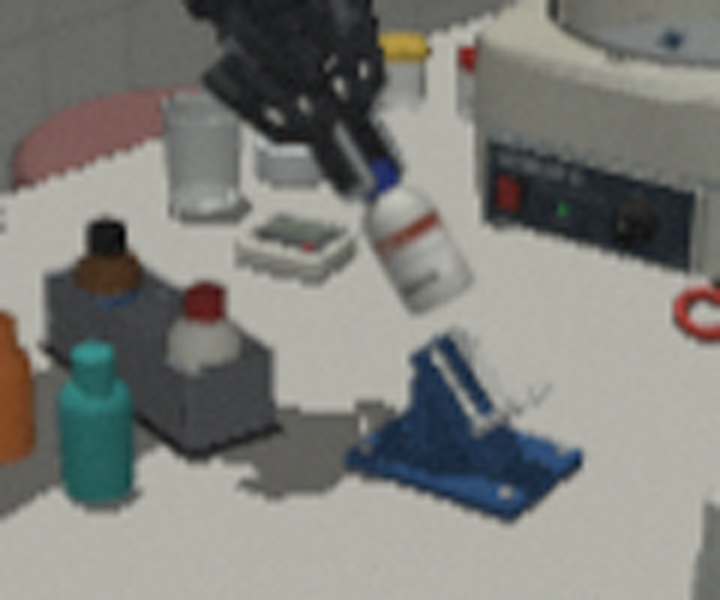

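```bash
python3 - <<'E'
from plan import *
S=sense();p=S["tool_pos"];R=S["tool_rot"]
s=snapshot("scene"); hsv=cv2.cvtColor(s["image"],cv2.COLOR_BGR2HSV); W=cloud(s)
def px(X): c=np.array(s["R"])@X+s["t"]; q=s["K"]@c; return np.round(((q[:2]/q[2])-[190,130])*6)
for tilt in (40,35,30,25):
    a=np.radians(tilt); A=-np.sin(a)*xb+np.cos(a)*Z
    top=p-R[:,0]*0; print(tilt,px(top),px(top-A*.081))
v,u=np.mgrid[:384,:512]
m=(u>250)&(u<270)&(v>161)&(v<183)&(W[...,2]>.07)&(hsv[...,1]<70)&(hsv[...,2]>90)
P=W[m];c=P.mean(0);w,V=np.linalg.eigh(np.cov((P-c).T));print(m.sum(),np.round(c,3),np.sqrt(w),np.round(V.T,3))
# silhouette principal direction of bottle
q=m.astype(np.uint8);print(cv2.fitEllipse(np.argwhere(m)[:,::-1].astype(np.float32)), cv2.minAreaRect(np.argwhere(m)[:,::-1].astype(np.float32)))
E
```

```text
40 [369. 173.] [447. 301.]
35 [369. 173.] [438. 305.]
30 [369. 173.] [429. 309.]
25 [369. 173.] [419. 311.]
223 [0.554 0.087 0.127] [0.00523951 0.01113518 0.01926214] [[ 0.682  0.591 -0.43 ]
 [-0.726  0.477 -0.496]
 [-0.088  0.65   0.755]]
((258.71502685546875, 171.9202423095703), (11.476221084594727, 19.400442123413086), 149.5330352783203) ((258.0, 171.0), (22.6378116607666, 12.347898483276367), 59.03623962402344)
```

Depth fit of the body axis agrees with the trough's 40° lean. Going down along the trough.

>>> drive_tool(offset=[[10,0,-1],[20,0,-2],[30,1,-3],[38,1,-4],[46,1,-4]], rot=[[0,0,0],[0,0,0],[0,0,0],[0,0,0],[0,0,0]])

```text
time: 5.77
tool_pos: [0.5677, 0.0992, 0.1243]
tool_rot: [[0.092, 0.99, 0.111], [-0.635, 0.144, -0.759], [-0.767, -0.001, 0.642]]
ft_force: [1.3, -0.7, 2.1]
grip_width: 0.022
```

>>> drive_tool(offset=[[0,0,0],[0,0,0],[0,0,0],[0,0,0],[0,0,0]], rot=[[0,0,0],[0,0,0],[0,0,0],[0,0,0],[0,0,0]])

```text
time: 6.18
tool_pos: [0.5662, 0.0985, 0.1239]
tool_rot: [[0.089, 0.99, 0.112], [-0.638, 0.143, -0.757], [-0.765, -0.004, 0.644]]
ft_force: [2.6, -2.8, -0.6]
grip_width: 0.0217
```

```bash
python3 - <<'E'
from plan import *
S=sense();L=.081;print(S["time"],np.round(S["tool_pos"],4),S["ft_force"],S["grip_width"])
R,p=plan(S["tool_rot"],S["tool_pos"],Rpark,seat+(L+.0)*ax+.000*sx,1)
s=snapshot("scene");W=cloud(s);v,u=np.mgrid[:384,:512]; hsv=cv2.cvtColor(s["image"],cv2.COLOR_BGR2HSV)
cv2.imwrite("pics/s5.png",cv2.resize(s["image"][150:225,225:315],None,fx=8,fy=8,interpolation=cv2.INTER_CUBIC))
E
```

```text
6.1833 [0.5662 0.0985 0.1239] [ 2.59860564 -2.80904717 -0.61397366] 0.02174955285228206
off [11.2, 1.0, -5.0] rot [0.1, 0.1, 0.2] -> [0.568 0.095 0.112]
```

View pics/s5.png

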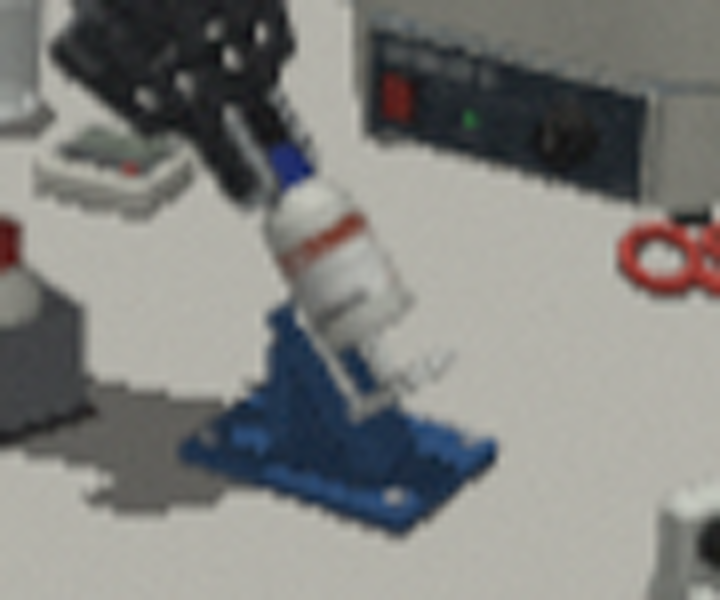

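Bottle is over the trough, bottom at crop (370,345), foot near (375,400); light trough contact (side force +2.6 N in x), so shift 2 mm that way and slide down.

>>> drive_tool(offset=[[2,2,1],[4,2,1],[6,2,1],[8,2,1],[10,2,1]], rot=[[0,0,0],[0,0,0],[0,0,0],[0,0,0],[0,0,0]])

```text
time: 6.65
tool_pos: [0.5694, 0.093, 0.1163]
tool_rot: [[0.09, 0.99, 0.113], [-0.636, 0.144, -0.758], [-0.766, -0.004, 0.643]]
ft_force: [0.7, 0.1, -0.2]
grip_width: 0.0215
```

>>> drive_tool(offset=[[1,0,0],[2,0,0],[2,0,0],[2,0,0],[2,0,0]], rot=[[0,0,0],[0,0,0],[0,0,0],[0,0,0],[0,0,0]])

```text
time: 7.07
tool_pos: [0.5693, 0.0912, 0.1149]
tool_rot: [[0.089, 0.99, 0.112], [-0.637, 0.143, -0.758], [-0.766, -0.004, 0.643]]
ft_force: [0.2, -1.1, -0.3]
grip_width: 0.0219
```

>>> drive_tool(offset=[[1,0,-1],[2,0,-1],[3,0,-2],[3,0,-2],[3,0,-2]], rot=[[0,0,0],[0,0,0],[0,0,0],[0,0,0],[0,0,0]])

```text
time: 7.48
tool_pos: [0.5699, 0.0906, 0.1117]
tool_rot: [[0.09, 0.99, 0.112], [-0.637, 0.144, -0.757], [-0.765, -0.003, 0.643]]
ft_force: [1.9, -1.8, 0.8]
grip_width: 0.0219
```

>>> drive_tool(offset=[[1,0,0],[2,0,0],[3,0,0],[3,0,0],[3,0,0]], rot=[[0,0,0],[0,0,0],[0,0,0],[0,0,0],[0,0,0]])

```text
time: 7.9
tool_pos: [0.5703, 0.0888, 0.1094]
tool_rot: [[0.09, 0.99, 0.112], [-0.637, 0.144, -0.757], [-0.766, -0.003, 0.643]]
ft_force: [3.2, -1.7, 2.2]
grip_width: 0.022
```

```bash
python3 - <<'E'
from plan import *
S=sense();p=S["tool_pos"];f=S["ft_force"]
print("rel ax,yb,sx",(p-seat)@np.stack([ax,yb,sx],1)*1000,"F",f@np.stack([ax,yb,sx],1),S["torque"])
for n in("scene","top"):
    s=snapshot(n);pickle.dump(s,open(n+"6.pkl","wb"))
s=pickle.load(open("scene6.pkl","rb"));cv2.imwrite("pics/s6.png",cv2.resize(s["image"][150:225,225:315],None,fx=8,fy=8,interpolation=cv2.INTER_CUBIC))
E
```

```text
rel ax,yb,sx [74.53654632  1.70579897  3.58004811] F [0.32475376 2.95048606 3.05861064] [-0.04089265 -0.5771251   0.49703008]
```

View pics/s6.png

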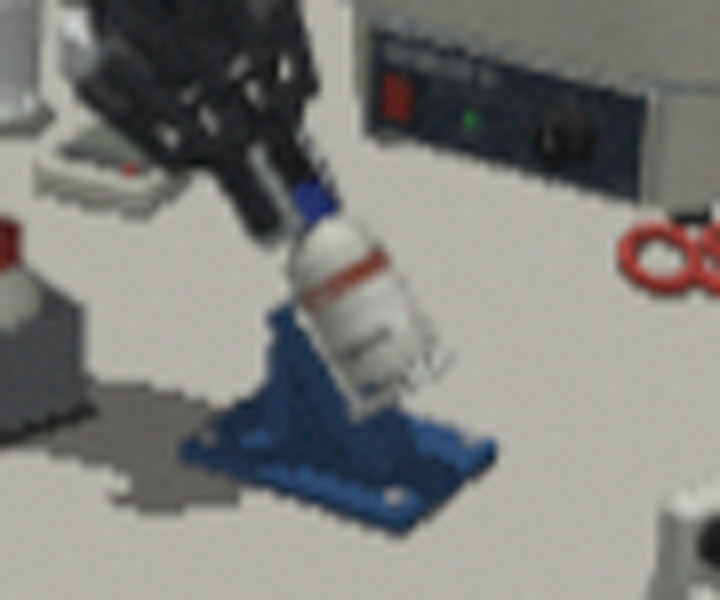

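>>> drive_tool(offset=[[1,1,0],[2,1,0],[3,1,0],[3,1,0],[3,1,0]], rot=[[0,0,0],[0,0,0],[0,0,0],[0,0,0],[0,0,0]])

```text
time: 8.42
tool_pos: [0.5706, 0.0867, 0.1068]
tool_rot: [[0.088, 0.99, 0.112], [-0.637, 0.143, -0.757], [-0.765, -0.005, 0.644]]
ft_force: [0.7, -1.4, 2.8]
grip_width: 0.0217
```

```bash
python3 - <<'E'
from plan import *
S=sense();p=S["tool_pos"];f=S["ft_force"]
print("rel ax,yb,sx",(p-seat)@np.stack([ax,yb,sx],1)*1000,"F",f@np.stack([ax,yb,sx],1),S["torque"])
# where is the cap? 
for n in("scene","top"):
    s=snapshot(n);hsv=cv2.cvtColor(s["image"],cv2.COLOR_BGR2HSV);W=cloud(s)
    A=np.stack([ax,yb,sx],1); B=(W-seat)@A*1000
    near=(abs(B[...,1])<25)&(abs(B[...,2])<30)&(B[...,0]>-15)&(B[...,0]<90)
    cap=near&(cv2.inRange(hsv,(112,120,40),(130,255,255))>0)&(B[...,0]>40)
    body=near&(hsv[...,1]<60)&(hsv[...,2]>80)
    red=near&((hsv[...,0]<8)|(hsv[...,0]>172))&(hsv[...,1]>90)
    for k,m in(("cap",cap),("body",body),("red",red)):
        q=B[m]; 
        if len(q): print(n,k,len(q),np.round(np.percentile(q,[2,50,98],axis=0),1).tolist())
E
```

```text
rel ax,yb,sx [71.22867553  1.78439606  3.51502832] F [1.20567334 0.49442833 2.94507973] [-0.288812   -0.30223551  0.13135126]
scene cap 17 [[63.3, -7.8, 2.9], [70.3, -2.1, 14.4], [77.4, 13.3, 17.9]]
scene body 312 [[-11.4, -23.6, -16.4], [24.9, -15.0, 13.4], [81.5, 14.5, 27.2]]
scene red 12 [[34.4, -14.6, 11.7], [36.7, -11.4, 23.1], [39.1, -0.0, 29.1]]
top cap 73 [[63.9, -6.9, -2.5], [76.9, 1.8, 13.9], [80.0, 10.3, 17.9]]
top body 342 [[-7.6, -19.1, -8.9], [40.0, -6.4, 20.9], [85.4, 17.9, 26.9]]
top red 17 [[32.2, -17.5, 15.0], [35.6, -7.2, 22.5], [38.6, 13.1, 26.9]]
```

```bash
python3 - <<'E'
from plan import *
A=np.stack([ax,yb,sx],1)
def meas(s):
    hsv=cv2.cvtColor(s["image"],cv2.COLOR_BGR2HSV);W=cloud(s);B=(W-seat)@A*1000
    near=(abs(B[...,1])<25)&(abs(B[...,2])<32)&(B[...,0]>20)&(B[...,0]<95)
    red=near&((hsv[...,0]<8)|(hsv[...,0]>172))&(hsv[...,1]>90)
    cap=near&(cv2.inRange(hsv,(112,120,40),(130,255,255))>0)&(B[...,0]>55)
    v,u=np.nonzero(red);v2,u2=np.nonzero(cap)
    return np.round([u.mean(),v.mean(),np.median(B[red][:,0]),u2.mean(),v2.mean(),np.percentile(B[cap][:,0],97)],2)
for n in("scene","top"):
    print(n,meas(pickle.load(open(n+"6.pkl","rb"))),meas(snapshot(n)))
s=snapshot("scene");q=lambda X:(lambda c:(s["K"]@c)[:2]/c[2])(np.array(s["R"])@X+s["t"])
print("px per 10mm axial",q(seat+.04*ax+.02*sx)-q(seat+.05*ax+.02*sx))
cv2.imwrite("pics/s7.png",cv2.resize(s["image"][160:220,235:305],None,fx=10,fy=10,interpolation=cv2.INTER_CUBIC))
E
```

```text
scene [269.23 183.62  39.97 263.71 174.53  80.33] [270.18 184.18  36.9  264.17 175.39  77.58]
top [258.22 150.94  39.07 243.27 148.21  82.87] [259.18 151.24  35.56 244.06 148.31  79.98]
px per 10mm axial [1.62427737 2.64141697]
```

View pics/s7.png

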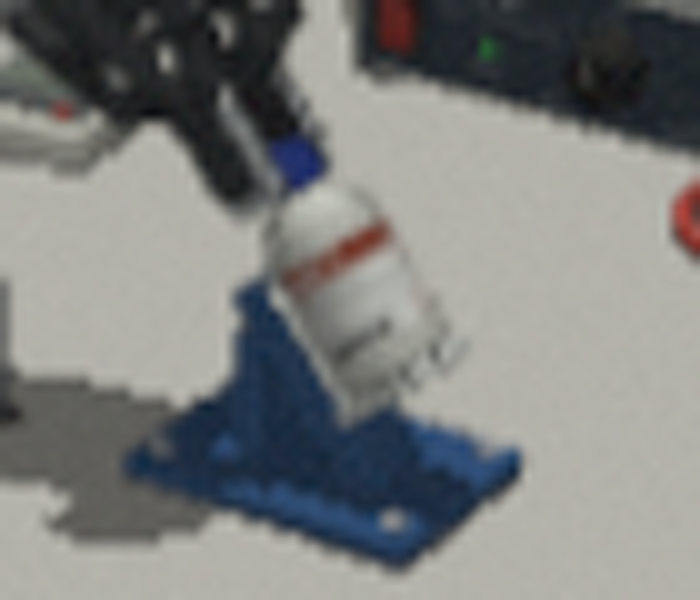

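The bottle moved 3 mm with the tool, no axial stop yet (red band crop 340,250). Keep sliding in small steps.

>>> drive_tool(offset=[[1,0,0],[2,0,0],[3,0,0],[3,0,0],[3,0,0]], rot=[[0,0,0],[0,0,0],[0,0,0],[0,0,0],[0,0,0]])

```text
time: 9.08
tool_pos: [0.5709, 0.0862, 0.1062]
tool_rot: [[0.089, 0.99, 0.112], [-0.637, 0.144, -0.757], [-0.766, -0.004, 0.643]]
ft_force: [-3.8, 5.1, 16.7]
grip_width: 0.0217
```

Axial 16 N stop: seated on the foot. Ease off and release.

>>> drive_tool(offset=[[-1,0,0],[-2,0,0],[-2,0,0],[-2,0,0],[-2,0,0]], rot=[[0,0,0],[0,0,0],[0,0,0],[0,0,0],[0,0,0]])

```text
time: 9.5
tool_pos: [0.5708, 0.0863, 0.1063]
tool_rot: [[0.089, 0.99, 0.112], [-0.637, 0.143, -0.757], [-0.765, -0.005, 0.644]]
ft_force: [-0.2, -1.2, 6.7]
grip_width: 0.0214
```

>>> drive_tool(offset=[[0,0,0],[0,0,0],[0,0,0],[0,0,0],[0,0,0]], rot=[[0,0,0],[0,0,0],[0,0,0],[0,0,0],[0,0,0]], grip=0)

```text
time: 9.92
tool_pos: [0.5711, 0.0871, 0.1056]
tool_rot: [[0.09, 0.99, 0.113], [-0.636, 0.144, -0.758], [-0.766, -0.004, 0.643]]
ft_force: [0.2, 1.0, -0.0]
grip_width: 0.0805
```

>>> drive_tool(offset=[[0,0,0],[0,0,0],[-5,0,0],[-15,0,0],[-25,0,0]], rot=[[0,0,0],[0,0,0],[0,0,0],[0,0,0],[0,0,0]])

```text
time: 10.33
tool_pos: [0.5688, 0.1029, 0.1259]
tool_rot: [[0.089, 0.99, 0.112], [-0.637, 0.143, -0.757], [-0.766, -0.004, 0.643]]
ft_force: [-0.7, -0.1, 0.6]
grip_width: 0.0856
```

>>> drive_tool(offset=[[-16,0,0],[-32,0,0],[-48,0,0],[-64,0,0],[-80,0,0]], rot=[[0,0,0],[0,0,0],[0,0,0],[0,0,0],[0,0,0]])

```text
time: 10.75
tool_pos: [0.5617, 0.1549, 0.188]
tool_rot: [[0.091, 0.989, 0.113], [-0.636, 0.145, -0.758], [-0.766, -0.003, 0.642]]
ft_force: [-0.1, 0.6, -0.2]
grip_width: 0.0854
```

```bash
python3 - <<'E'
from plan import *
A=np.stack([ax,yb,sx],1)
S=sense();print(S["time"],(S["tool_pos"]-seat)@A*1000,S["ft_force"],S["grip_width"])
for n in("scene","top"):
    s=snapshot(n);pickle.dump(s,open(n+"8.pkl","wb"));hsv=cv2.cvtColor(s["image"],cv2.COLOR_BGR2HSV);W=cloud(s);B=(W-seat)@A*1000
    near=(abs(B[...,1])<25)&(abs(B[...,2])<32)&(B[...,0]>-20)&(B[...,0]<95)
    red=near&((hsv[...,0]<8)|(hsv[...,0]>172))&(hsv[...,1]>90)
    cap=near&(cv2.inRange(hsv,(112,100,40),(130,255,255))>0)&(B[...,0]>55)
    body=near&(hsv[...,1]<60)&(hsv[...,2]>80)&(B[...,0]>5)&(B[...,0]<50)
    for k,m in(("cap",cap),("body",body),("red",red)):
        q=B[m]; print(n,k,len(q),np.round(np.percentile(q,[2,50,98],axis=0),1).tolist())
    from scipy.optimize import least_squares
    # circle of radius 20 in (yb,sx) across the body
    q=B[body]; q=q[q[:,2]>2]; r=least_squares(lambda c:np.hypot(q[:,1]-c[0],q[:,2]-c[1])-20,[0,0],loss="soft_l1"); print("axis offset yb,sx",r.x,len(q))
    V=q-q.mean(0)
s=pickle.load(open("scene8.pkl","rb"));cv2.imwrite("pics/s8.png",cv2.resize(s["image"][160:220,235:305],None,fx=10,fy=10,interpolation=cv2.INTER_CUBIC))
E
```

```text
10.75 [177.65071616   2.81204958   3.01247262] [-0.08618858  0.64260121 -0.18681475] 0.08535133708930058
scene cap 24 [[62.5, -12.6, 6.1], [69.0, -8.2, 14.1], [75.1, 4.4, 18.6]]
scene body 163 [[5.9, -23.2, -26.3], [24.9, -16.5, 15.9], [49.1, 6.2, 28.6]]
scene red 13 [[33.4, -22.4, 14.1], [35.6, -12.0, 21.2], [38.0, 6.8, 26.2]]
axis offset yb,sx [-1.33817513  5.86569761] 127
top cap 85 [[62.4, -9.1, -1.9], [76.1, -0.6, 12.6], [79.4, 10.1, 18.4]]
top body 167 [[5.9, -19.7, -9.3], [26.3, -7.8, 23.1], [49.1, 15.4, 27.4]]
top red 16 [[31.4, -16.9, 16.3], [35.0, -4.2, 24.2], [37.5, 12.8, 26.7]]
axis offset yb,sx [-0.18973531  6.29657384] 159
```

View pics/s8.png

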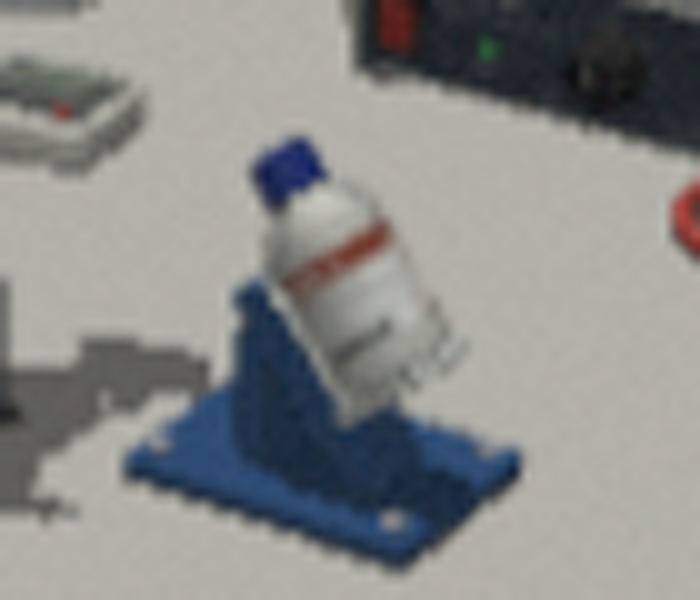

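Bottle is parked: cap at crop (290,170), bottom on the foot near (390,400). Measurements in both views put the seat 5–6 mm further toward -y (z consistent at 50 mm), so I update it and plan the side grasp.

```bash
cat >> plan.py <<'E'
seat=seat+np.array([.0008,-.0056,.0002])+.0005*yb
E
python3 - <<'E'
from plan import *
S=sense()
R,p=plan(S["tool_rot"],S["tool_pos"],Rside,seat+.038*ax+.10*sx,3)
E
```

```text
off [48.1, -1.5, 34.3] rot [0.1, 29.9, -0.0] -> [0.57  0.1   0.174]
off [24.6, -1.4, 53.6] rot [0.1, 30.0, -0.0] -> [0.577 0.043 0.159]
off [-5.6, -1.3, 58.8] rot [0.0, 29.9, -0.0] -> [ 0.584 -0.013  0.144]
```

>>> drive_tool(offset=[[2,0,14],[10,0,24],[20,-1,30],[34,-1,34],[48,-1.5,34]], rot=[[0,6,0],[0,12,0],[0,18,0],[0,24,0],[0,30,0]])

```text
time: 11.27
tool_pos: [0.5691, 0.0958, 0.1729]
tool_rot: [[0.024, 0.99, 0.141], [-0.169, 0.143, -0.975], [-0.985, 0.0, 0.17]]
ft_force: [0.7, -0.6, -1.4]
grip_width: 0.0857
```

>>> drive_tool(offset=[[5,0,11],[10,0,21],[15,-1,32],[20,-1,43],[24.6,-1.4,53.6]], rot=[[0,6,0],[0,12,0],[0,18,0],[0,24,0],[0,30,0]])

```text
time: 11.68
tool_pos: [0.5754, 0.0387, 0.1576]
tool_rot: [[-0.05, 0.99, 0.133], [0.342, 0.142, -0.929], [-0.938, -0.001, -0.346]]
ft_force: [-0.1, 0.1, -1.0]
grip_width: 0.0853
```

>>> drive_tool(offset=[[-1,0,12],[-2,0,24],[-3,-1,35],[-4,-1,47],[-5.6,-1.3,58.8]], rot=[[0,6,0],[0,12,0],[0,18,0],[0,24,0],[0,30,0]])

```text
time: 12.1
tool_pos: [0.582, -0.0189, 0.1419]
tool_rot: [[-0.11, 0.99, 0.088], [0.76, 0.141, -0.634], [-0.64, -0.003, -0.768]]
ft_force: [0.9, -0.4, 0.2]
grip_width: 0.0853
```

```bash
python3 - <<'E'
from plan import *
A=np.stack([ax,yb,sx],1)
S=sense();print(S["time"],(S["tool_pos"]-seat)@A*1000,S["ft_force"],S["grip_width"],np.round(S["q"],2));
R,p=plan(S["tool_rot"],S["tool_pos"],Rside,seat+.038*ax,1)
s=snapshot("scene");cv2.imwrite("pics/s9.png",cv2.resize(s["image"][90:240,190:370],None,fx=4,fy=4,interpolation=cv2.INTER_CUBIC))
E
```

```text
12.1 [ 33.3643802   -2.7253186  102.89637104] [ 0.86495768 -0.43507305  0.23452984] 0.08534127931367255 [ 0.49  0.95 -0.2   1.56 -0.64  1.2   0.89]
off [102.9, 2.6, -4.3] rot [-0.2, -0.2, -0.0] -> [0.573 0.062 0.079]
```

View pics/s9.png

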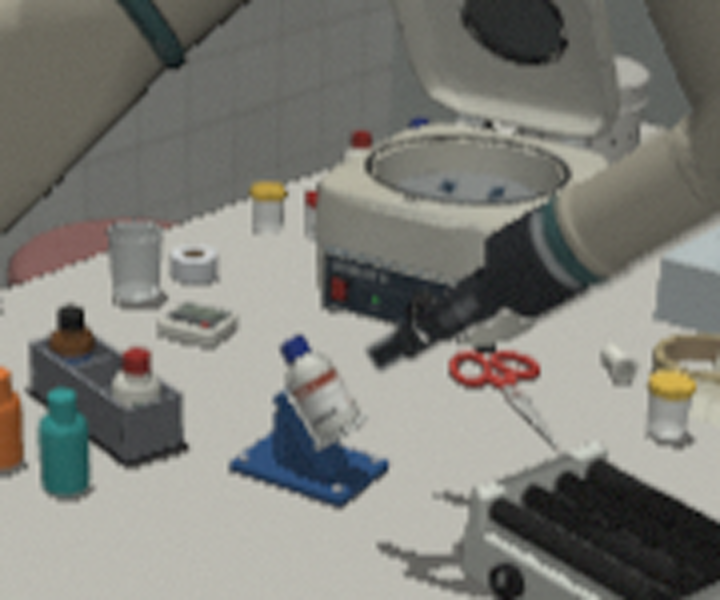

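Gripper is perpendicular to the bottle, fingers at crop (385,350), bottle parked at (320,400). Advancing with open jaws.

>>> drive_tool(offset=[[14,2.6,-4],[28,2.6,-4],[42,2.6,-4],[56,2.6,-4],[70,2.6,-4]], rot=[[0,0,0],[0,0,0],[0,0,0],[0,0,0],[0,0,0]])

```text
time: 12.57
tool_pos: [0.5757, 0.0393, 0.0989]
tool_rot: [[-0.113, 0.99, 0.088], [0.757, 0.143, -0.638], [-0.644, -0.005, -0.765]]
ft_force: [-0.1, -0.6, 0.6]
grip_width: 0.0856
```

>>> drive_tool(offset=[[7,0,0],[14,0,0],[20,0,0],[27,0,0],[33,0,0]], rot=[[0,0,0],[0,0,0],[0,0,0],[0,0,0],[0,0,0]])

```text
time: 12.98
tool_pos: [0.5728, 0.0643, 0.0784]
tool_rot: [[-0.112, 0.99, 0.089], [0.757, 0.143, -0.637], [-0.644, -0.004, -0.765]]
ft_force: [0.2, -0.0, 0.6]
grip_width: 0.0852
```

```bash
python3 - <<'E'
from plan import *
A=np.stack([ax,yb,sx],1)
S=sense();print(S["time"],(S["tool_pos"]-seat)@A*1000,S["ft_force"])
s=snapshot("top");cv2.imwrite("pics/t10.png",cv2.resize(s["image"][125:185,220:300],None,fx=9,fy=9,interpolation=cv2.INTER_CUBIC))
E
```

```text
12.9833 [38.53464695  0.19608062 -2.00734626] [ 0.20666075 -0.02859837  0.57900682]
```

View pics/t10.png

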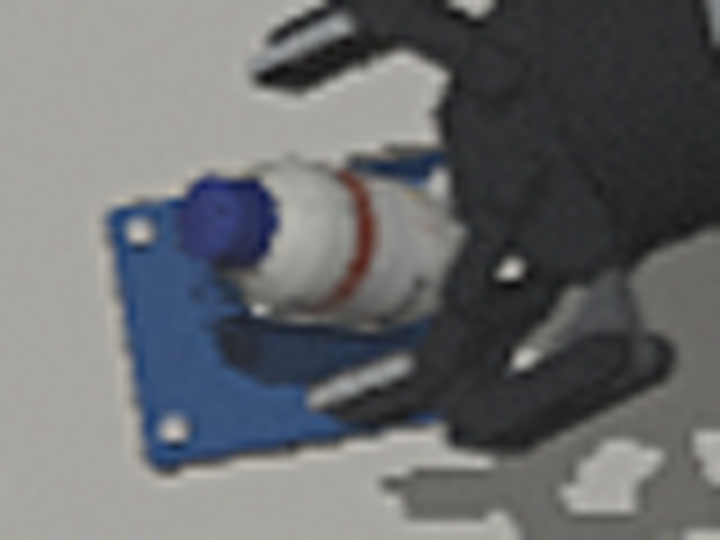

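Picture 12 (last): jaws straddle the bottle (fingertips at crop (300,60) and (350,380), body axis near (335,240)). I check lateral centring numerically from here.

```bash
python3 - <<'E'
from plan import *
S=sense();s=snapshot("top");c=np.array(s["R"])@S["tool_pos"]+s["t"];q=(s["K"]@c)[:2]/c[2];print("TCP in crop",(q-[220,125])*9)
W=cloud(s);A=np.stack([ax,yb,sx],1);B=(W-seat)@A*1000
im=s["image"];g=im.max(2)
near=(B[...,0]>20)&(B[...,0]<56)&(abs(B[...,1])<75)&(B[...,2]>-12)&(B[...,2]<30)
for lo in range(-70,70,5):
    m=near&(B[...,1]>=lo)&(B[...,1]<lo+5)
    if m.sum()>1: print(lo,m.sum(),np.round(np.median(B[m],0),1),int(np.median(g[m])))
E
```

```text
TCP in crop [290.7396171  241.56345316]
-60 15 [ 46.2 -55.7  19.2] 44
-55 18 [ 48.1 -52.2  17.1] 51
-50 26 [ 51.7 -48.1  13.8] 132
-45 9 [ 51.9 -43.5  14.5] 95
-25 10 [ 27.9 -20.4   4.3] 80
-20 43 [ 41.1 -17.5   9.1] 98
-15 26 [ 42.6 -12.8  16.9] 126
-10 25 [37.1 -7.8 20.2] 138
-5 18 [40.1 -2.9 21.1] 142
0 20 [38.2  2.1 21.5] 140
5 19 [39.7  7.  20.4] 139
10 10 [42.1 11.8 17.4] 137
15 6 [46.  15.5 13.5] 123
40 49 [42.5 43.1 14.7] 43
45 17 [52.2 47.2 14.5] 144
50 14 [47.8 53.3 16.6] 63
55 2 [46.3 55.7 26.7] 55
```

Jaws and bottle are centred within about 1 mm. Back 2 mm, close, then lift.

>>> drive_tool(offset=[[-2,0,0],[-2,0,0],[-2,0,0],[-2,0,0],[-2,0,0]], rot=[[0,0,0],[0,0,0],[0,0,0],[0,0,0],[0,0,0]], grip=1)

```text
time: 13.5
tool_pos: [0.5728, 0.062, 0.0803]
tool_rot: [[-0.112, 0.99, 0.09], [0.757, 0.143, -0.637], [-0.644, -0.004, -0.765]]
ft_force: [-2.1, -3.5, 2.9]
grip_width: 0.0378
```

>>> drive_tool(offset=[[0,0,0],[0,0,0],[0,0,0],[0,0,0],[0,0,0]], rot=[[0,0,0],[0,0,0],[0,0,0],[0,0,0],[0,0,0]])

```text
time: 13.92
tool_pos: [0.5728, 0.0621, 0.0803]
tool_rot: [[-0.112, 0.99, 0.089], [0.757, 0.143, -0.637], [-0.643, -0.004, -0.765]]
ft_force: [-2.0, -4.5, 5.2]
grip_width: 0.0375
```

```bash
python3 - <<'E'
from plan import *
A=np.stack([ax,yb,sx],1)
S=sense();print(S["time"],(S["tool_pos"]-seat)@A*1000,S["ft_force"],S["grip_width"],S["torque"])
R,p=plan(S["tool_rot"],S["tool_pos"],S["tool_rot"],S["tool_pos"]+.03*sx+.03*Z,1)
R,p=plan(R,p,R,p+.09*Z,1)
E
```

```text
13.9167 [38.50036439 -0.08904553  0.93064299] [-1.97314901 -4.50868548  5.22926675] 0.03754522603274061 [-0.64368517  0.25021274  0.5118481 ]
off [-49.3, -0.2, -22.9] rot [0.0, 0.0, 0.0] -> [0.576 0.039 0.13 ]
off [-57.9, -0.3, -68.9] rot [0.0, 0.0, 0.0] -> [0.576 0.039 0.22 ]
```

>>> drive_tool(offset=[[-5,0,0],[-12,0,-2],[-22,0,-8],[-35,0,-15],[-49,0,-23]], rot=[[0,0,0],[0,0,0],[0,0,0],[0,0,0],[0,0,0]])

```text
time: 14.33
tool_pos: [0.5764, 0.0403, 0.1301]
tool_rot: [[-0.113, 0.99, 0.089], [0.758, 0.144, -0.637], [-0.643, -0.004, -0.766]]
ft_force: [0.7, -0.3, -1.3]
grip_width: 0.0375
```

>>> drive_tool(offset=[[-6,0,-7],[-12,0,-14],[-18,0,-21],[-24,0,-28],[-29,0,-34]], rot=[[0,0,0],[0,0,0],[0,0,0],[0,0,0],[0,0,0]])

```text
time: 14.75
tool_pos: [0.5764, 0.0405, 0.1748]
tool_rot: [[-0.113, 0.99, 0.09], [0.758, 0.144, -0.637], [-0.643, -0.004, -0.766]]
ft_force: [-1.1, -0.2, -1.6]
grip_width: 0.0379
```

```bash
cat >> plan.py <<'E'
mx=-dirz(79);my=dirz(-11);mc=np.array([.570,-.2374,0])
Rmix=frame([0,0,-1],my)
E
python3 - <<'E'
from plan import *
S=sense();print(S["time"],S["tool_pos"],S["ft_force"],S["grip_width"])
R,p=plan(S["tool_rot"],S["tool_pos"],Rmix,mc-.003*mx+.15*Z,3)
E
```

```text
14.75 [0.5764426  0.04048306 0.17482639] [-1.05355755 -0.17408309 -1.61955533] 0.037944257387003605
off [-63.9, -15.1, 64.5] rot [6.0, -16.5, 2.9] -> [ 0.574 -0.051  0.167]
off [-43.3, -4.7, 81.1] rot [6.0, -16.5, 2.8] -> [ 0.573 -0.143  0.158]
off [-18.4, 5.8, 90.0] rot [6.0, -16.5, 2.9] -> [ 0.571 -0.234  0.15 ]
```

>>> drive_tool(offset=[[-13,-3,13],[-26,-6,26],[-38,-9,39],[-51,-12,52],[-64,-15,64.5]], rot=[[1.2,-3.3,0.6],[2.4,-6.6,1.2],[3.6,-9.9,1.7],[4.8,-13.2,2.3],[6,-16.5,2.9]])

```text
time: 15.17
tool_pos: [0.5744, -0.0523, 0.166]
tool_rot: [[-0.047, 0.999, 0.007], [0.546, 0.031, -0.837], [-0.836, -0.036, -0.547]]
ft_force: [-0.7, 0.2, -2.4]
grip_width: 0.0377
```

>>> drive_tool(offset=[[-9,-1,16],[-17,-2,32],[-26,-3,49],[-35,-4,65],[-43,-5,81]], rot=[[1.2,-3.3,0.6],[2.4,-6.6,1.2],[3.6,-9.9,1.7],[4.8,-13.2,2.3],[6,-16.5,2.9]])

```text
time: 15.58
tool_pos: [0.5722, -0.1436, 0.1578]
tool_rot: [[-0.008, 0.996, -0.091], [0.285, -0.085, -0.955], [-0.958, -0.033, -0.283]]
ft_force: [0.2, -1.0, -2.0]
grip_width: 0.0374
```

>>> drive_tool(offset=[[-4,1,18],[-7,2,36],[-11,4,54],[-15,5,72],[-18,6,90]], rot=[[1.2,-3.3,0.6],[2.4,-6.6,1.2],[3.6,-9.9,1.7],[4.8,-13.2,2.3],[6,-16.5,2.9]])

```text
time: 16.0
tool_pos: [0.5704, -0.2347, 0.1491]
tool_rot: [[0.001, 0.981, -0.194], [-0.002, -0.194, -0.981], [-1.0, 0.002, 0.002]]
ft_force: [0.9, -0.5, -2.0]
grip_width: 0.0377
```

```bash
python3 - <<'E'
from plan import *
S=sense();print(S["time"],S["tool_pos"],S["ft_force"],S["grip_width"],np.round(S["q"],2))
R,p=plan(S["tool_rot"],S["tool_pos"],Rmix,mc-.003*mx+.098*Z,1)
# bottle vs mixer in mixer frame, from both views
M=np.stack([mx,my,Z],1)
for n in("scene","top"):
    s=snapshot(n);hsv=cv2.cvtColor(s["image"],cv2.COLOR_BGR2HSV);B=(cloud(s)-mc)@M*1000
    near=(abs(B[...,0])<95)&(abs(B[...,1])<50)&(B[...,2]>100)&(B[...,2]<190)
    cap=near&(cv2.inRange(hsv,(112,100,40),(130,255,255))>0)
    body=near&(B[...,2]<185)&(hsv[...,2]>100)&(hsv[...,1]<70)
    for k,m in(("cap",cap),("body",body)):
        q=B[m]
        if len(q): print(n,k,len(q),np.round(np.percentile(q,[2,50,98],axis=0)).tolist())
E
```

```text
16.0 [ 0.57042028 -0.23471803  0.14911059] [ 0.90651567 -0.53994838 -1.97725266] 0.03766979772627729 [ 0.17  0.71  0.29  1.71 -0.27  0.76  0.4 ]
off [51.1, 0.0, -0.4] rot [-0.2, 0.1, -0.1] -> [ 0.571 -0.234  0.098]
scene cap 10 [[-39.0, -43.0, 150.0], [-35.0, -13.0, 155.0], [-12.0, -10.0, 179.0]]
scene body 252 [[-11.0, -27.0, 136.0], [29.0, -11.0, 158.0], [39.0, 17.0, 172.0]]
top cap 75 [[-45.0, -11.0, 153.0], [-37.0, -3.0, 161.0], [-29.0, 10.0, 165.0]]
top body 86 [[-33.0, -15.0, 152.0], [-21.0, -1.0, 165.0], [-11.0, 20.0, 171.0]]
```

Bottle is level over the middle groove (span about x −46…+38 mm in the mixer frame). Lowering, then gently to contact.

>>> drive_tool(offset=[[11,0,0],[22,0,0],[33,0,0],[44,0,0],[51,0,0]], rot=[[0,0,0],[0,0,0],[0,0,0],[0,0,0],[0,0,0]])

```text
time: 16.52
tool_pos: [0.5694, -0.234, 0.0953]
tool_rot: [[-0.002, 0.981, -0.193], [0.001, -0.193, -0.981], [-1.0, -0.002, -0.001]]
ft_force: [-0.3, 0.6, -1.4]
grip_width: 0.0376
```

>>> drive_tool(offset=[[2,0,0],[4,0,0],[6,0,0],[7,0,0],[8,0,0]], rot=[[0,0,0],[0,0,0],[0,0,0],[0,0,0],[0,0,0]])

```text
time: 16.93
tool_pos: [0.5708, -0.2348, 0.09]
tool_rot: [[0.002, 0.981, -0.193], [-0.001, -0.193, -0.981], [-1.0, 0.002, 0.001]]
ft_force: [0.1, -0.3, -0.6]
grip_width: 0.0379
```

>>> drive_tool(offset=[[0.5,0,0],[1,0,0],[1.5,0,0],[2,0,0],[2,0,0]], rot=[[0,0,0],[0,0,0],[0,0,0],[0,0,0],[0,0,0]])

```text
time: 17.35
tool_pos: [0.5705, -0.2347, 0.0877]
tool_rot: [[0.001, 0.981, -0.193], [-0.001, -0.193, -0.981], [-1.0, 0.001, 0.001]]
ft_force: [0.2, -0.2, -0.8]
grip_width: 0.0378
```

>>> drive_tool(offset=[[0.5,0,0],[1,0,0],[1.5,0,0],[1.5,0,0],[1.5,0,0]], rot=[[0,0,0],[0,0,0],[0,0,0],[0,0,0],[0,0,0]])

```text
time: 17.77
tool_pos: [0.5705, -0.2347, 0.0861]
tool_rot: [[0.001, 0.981, -0.193], [-0.001, -0.193, -0.981], [-1.0, 0.001, 0.001]]
ft_force: [0.5, -0.0, -0.7]
grip_width: 0.0376
```

>>> drive_tool(offset=[[0.5,0,0],[1,0,0],[1,0,0],[1,0,0],[1,0,0]], rot=[[0,0,0],[0,0,0],[0,0,0],[0,0,0],[0,0,0]])

```text
time: 18.18
tool_pos: [0.5705, -0.2347, 0.0851]
tool_rot: [[0.001, 0.981, -0.193], [-0.001, -0.193, -0.981], [-1.0, 0.001, 0.001]]
ft_force: [-0.2, 0.5, -1.6]
grip_width: 0.0375
```

>>> drive_tool(offset=[[0.5,0,0],[1,0,0],[1,0,0],[1,0,0],[1,0,0]], rot=[[0,0,0],[0,0,0],[0,0,0],[0,0,0],[0,0,0]])

```text
time: 18.6
tool_pos: [0.5706, -0.2347, 0.0842]
tool_rot: [[0.001, 0.981, -0.193], [-0.001, -0.193, -0.981], [-1.0, 0.001, 0.001]]
ft_force: [0.8, -0.3, -1.3]
grip_width: 0.0374
```

>>> drive_tool(offset=[[0.5,0,0],[1,0,0],[1,0,0],[1,0,0],[1,0,0]], rot=[[0,0,0],[0,0,0],[0,0,0],[0,0,0],[0,0,0]])

```text
time: 19.02
tool_pos: [0.5711, -0.2349, 0.0836]
tool_rot: [[0.002, 0.981, -0.193], [-0.001, -0.193, -0.981], [-1.0, 0.003, 0.001]]
ft_force: [0.8, 0.1, 3.8]
grip_width: 0.0374
```

```bash
python3 - <<'E'
from plan import *
S=sense();print(S["time"],S["tool_pos"],S["ft_force"],S["torque"])
M=np.stack([mx,my,Z],1)
for n in("scene","top"):
    s=snapshot(n);hsv=cv2.cvtColor(s["image"],cv2.COLOR_BGR2HSV);B=(cloud(s)-mc)@M*1000
    near=(abs(B[...,0])<85)&(abs(B[...,1])<35)&(B[...,2]>76)&(B[...,2]<125)
    cap=near&(cv2.inRange(hsv,(112,100,40),(130,255,255))>0)
    body=near&(hsv[...,2]>100)&(hsv[...,1]<70)
    for k,m in(("cap",cap),("body",body)):
        q=B[m]
        if len(q): print(n,k,len(q),np.round(np.percentile(q,[2,50,98],axis=0)).tolist())
    for lo in range(-50,50,10):
        q=B[body&(B[...,0]>lo)&(B[...,0]<lo+10)]
        if len(q)>3: print(lo,len(q),np.round(np.percentile(q[:,2],95),1),end="; ")
E
```

```text
19.0167 [ 0.57113571 -0.2349155   0.08359409] [0.82564915 0.06561727 3.76005476] [ 0.02952705 -0.16778006  0.01226148]
scene cap 11 [[-45.0, -15.0, 80.0], [-37.0, -11.0, 87.0], [-31.0, -7.0, 90.0]]
scene body 186 [[-4.0, -23.0, 77.0], [30.0, -11.0, 96.0], [40.0, 19.0, 107.0]]
0 29 106.4; 10 35 104.7; 20 24 105.4; 30 92 104.1; top cap 61 [[-45.0, -9.0, 91.0], [-38.0, -1.0, 96.0], [-30.0, 10.0, 101.0]]
top body 79 [[-37.0, -17.0, 83.0], [-23.0, -2.0, 99.0], [-14.0, 24.0, 106.0]]
-30 54 104.2; -20 23 106.6;
```

Contact (≈5 N), body top at 106 mm as expected for a bottle in the groove. Release and retreat.

>>> drive_tool(offset=[[0,0,0],[0,0,0],[0,0,0],[0,0,0],[0,0,0]], rot=[[0,0,0],[0,0,0],[0,0,0],[0,0,0],[0,0,0]], grip=0)

```text
time: 19.53
tool_pos: [0.5701, -0.2346, 0.0828]
tool_rot: [[0.0, 0.981, -0.193], [-0.001, -0.193, -0.981], [-1.0, 0.0, 0.001]]
ft_force: [-0.9, -0.7, 0.4]
grip_width: 0.0851
```

>>> drive_tool(offset=[[0,0,0],[0,0,0],[-5,0,0],[-12,0,0],[-22,0,0]], rot=[[0,0,0],[0,0,0],[0,0,0],[0,0,0],[0,0,0]])

```text
time: 19.95
tool_pos: [0.5701, -0.2346, 0.1055]
tool_rot: [[0.0, 0.981, -0.193], [-0.001, -0.193, -0.981], [-1.0, 0.0, 0.001]]
ft_force: [-0.3, -0.1, -0.4]
grip_width: 0.0851
```

>>> drive_tool(offset=[[-20,0,0],[-45,0,0],[-75,0,0],[-105,0,0],[-130,0,0]], rot=[[0,0,0],[0,0,0],[0,0,0],[0,0,0],[0,0,0]])

```text
time: 20.37
tool_pos: [0.5707, -0.235, 0.2386]
tool_rot: [[0.004, 0.981, -0.193], [-0.002, -0.193, -0.981], [-1.0, 0.004, 0.001]]
ft_force: [0.3, -1.2, -0.6]
grip_width: 0.0855
```

>>> drive_tool(offset=[[0,0,-25],[0,0,-55],[0,0,-90],[0,0,-120],[0,0,-150]], rot=[[0,0,0],[0,0,0],[0,0,0],[0,0,0],[0,0,0]])

```text
time: 20.78
tool_pos: [0.5995, -0.0857, 0.2364]
tool_rot: [[0.003, 0.981, -0.192], [-0.001, -0.192, -0.981], [-1.0, 0.003, 0.0]]
ft_force: [0.8, 0.2, 0.3]
grip_width: 0.0855
```

```bash
python3 - <<'E'
from plan import *
S=sense();print(S["time"],S["tool_pos"],S["ft_force"],S["grip_width"])
M=np.stack([mx,my,Z],1)
for n in("scene","top"):
    s=snapshot(n);hsv=cv2.cvtColor(s["image"],cv2.COLOR_BGR2HSV);W=cloud(s);B=(W-mc)@M*1000
    near=(abs(B[...,0])<85)&(abs(B[...,1])<35)&(B[...,2]>78)&(B[...,2]<125)
    cap=near&(cv2.inRange(hsv,(112,100,40),(130,255,255))>0)
    body=near&(hsv[...,2]>100)&(hsv[...,1]<70)
    for k,m in(("cap",cap),("body",body)):
        q=B[m]
        if len(q): print(n,k,len(q),np.round(np.percentile(q,[2,50,98],axis=0)).tolist())
    for lo in range(-50,50,10):
        q=B[body&(B[...,0]>lo)&(B[...,0]<lo+10)]
        if len(q)>3: print(lo,len(q),np.round(np.percentile(q[:,2],95),1),end="; ")
    # caddy neighbours: tops
    for k,o in(("black",.053),("mid",0),("red",-.053)):
        c=np.array([.5193,.2552])+o*dirz(77.6)[:2]; m=np.hypot(W[...,0]-c[0],W[...,1]-c[1])<.010; print(k,m.sum(),np.round(np.nanmedian(W[m][:,2]),3))
E
```

```text
20.7833 [ 0.59953225 -0.08566813  0.23644458] [0.7677104  0.23296557 0.28433838] 0.08550997526478316
scene cap 33 [[-45.0, -14.0, 82.0], [-36.0, -9.0, 92.0], [-28.0, 8.0, 98.0]]
scene body 222 [[-16.0, -22.0, 80.0], [24.0, -12.0, 96.0], [39.0, 11.0, 106.0]]
-20 17 103.8; -10 13 104.7; 0 38 105.9; 10 34 105.5; 20 34 105.2; 30 85 104.5; black 9 0.086
mid 0 nan
red 10 0.085
black 49 0.088
mid 0 nan
red 0 nan
  return np.nanmean(a, axis, out=out, keepdims=keepdims)
```

```bash
python3 -c "
from h import *
print(job.finish_job())"
```

```text
the job is handed in; nothing more can be done
None
```

I lifted the blue-capped bottle out by its cap and parked it in the trough until the foot stopped it at about 16 N. I let go, took it again round its body from the side, and laid it in the middle groove of the roller mixer. The job was handed in at about 21 s, with the arm clear of everything.

**Mixer:** the last scene view shows the bottle level in the groove, cap to the left. Its body top is at about 105 mm, where 106.7 mm is expected. It spans about −45 to +39 mm from the mixer's middle, well inside the cheeks at ±86 mm. The top view gave no reading there because the arm blocked it.

**Caddy:** the black and red caps are still at their heights of 85–88 mm. The red one was confirmed only in the scene view, since the arm also hid it from the top camera.

**Disagreements:**
- **Seat position:** my first estimate of the parking seat was 5–6 mm off. I corrected it from the parked bottle before the side grasp.
- **Cap grip:** at parking the bottle sat about 7 mm higher in the fingers than I reckoned when lifting it. I didn't find out why; it had no visible effect.

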